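# Release the hidden spring catch of a die box with a screwdriver and slide its cover open

### The arm

A 6-joint arm with a two-finger parallel gripper is mounted at the origin on a cart in front of the work surface, level with it; the furniture and walls round the work are solid. World frame = base frame: x ahead of the robot, y to its left, z up, the work surface at z = 0. Lengths are in mm, angles in rad, forces in N, time in s.
With the tool pointing down it reaches from about 350 to 975 mm from the base axis. Payload 7.1 kg.
Tool frame: the origin (TCP) lies midway between the tips of the shut fingers; the grasp point (between the pads) lies 19 mm behind it (ctrl.grasp_offset is the distance from the TCP to the grasp point, in mm); z points along the fingers, y is the line along which they close (so a half turn about z gives the same grasp; the last joint's range is limited). The gripper opens to 88 mm and grips with 3 to 60 N. Pads are 20 mm wide; open, the fingers measure 115 mm over their backs; the gripper's body (75 mm by 178 mm) begins 61 mm behind the grasp point.
Start: joints at [-1.238, 0.423, 1.63, -0, 1.089, -0.019], TCP at [215.384, -586.698, 222.675] pointing down, gripper open.
Joint ranges: [-3, 3], [-0.9, 2.11], [0.09, 2.58], [-1.31, 4.45], [0.11, 2.69], [-2.54, 2.54]. Speed limits (rad/s): [2.39, 2.39, 3.01, 3.14, 3.14, 3.14].

### API

Orientations are given as a rotation vector (axis times angle).
In Python, from workcell import ctrl gives the robot as it stands. The module is installed in compiled form; this text tells all that it offers.
- The arm moves only by the tool servo_tool, never from a script. Its argument "rows" is a list of rows, each a list of 7 numbers: the turn, a rotation vector about the tool's x, y, z as a fraction of full scale, then the shift along the tool's x, y, z as a fraction of full scale, then the finger opening in mm, from 0 to 87.8. A call has 1 to 10 rows; each row is the pose to reach, as a shift and turn from the pose commanded when the call began, along the tool's axes at that moment; what a row does not reach only later rows make up. Full scale, the value 1, is 20 cm for a shift and 1.5 rad for a turn. A row lasts 1/8 s, in which the tool goes at most 62.5 mm and 10.7 degrees, less where a joint would pass 70% of its speed; a pose out of reach is approached as far as the arm can. A call with a number of a shift or a turn outside -1 to 1 is refused whole. A call with a gripper value outside its range is refused whole. The fingers move at their own pace and stop on an object; the grip force is fixed at half the most. Time passes only in rows, so rows that repeat a pose let the fingers close. It gives the time, the measured TCP pose, the force, the opening and the grip force at its end, in the units of the state.
- ctrl.get_obs(): the state, without advancing time (a new reading comes with each control period).
- ctrl.get_image(name): name is "scene" or "top"; returns (picture, depth): 480x640x3 uint8, red, green, blue; 480x640 float32, mm along the optical axis (not along the pixel's ray), 0 where there is no reading.
- ctrl.camera_info(name): a dict with "intrinsics" (3x3 intrinsics, pixels), "k1" (the pictures are not rectified: a ray, as slopes to the right and down, at radius r is drawn at 1 + k1 r^2 times it, then the intrinsics apply), "R" (3x3) and "t" (3): a world point X has camera coordinates R X + t. Camera axes: x right, y down, z forward; pixel columns grow to the right and rows downward; lengths in mm; the calibration is good to about 2 mm. A picture is of the moment at which its call begins. camera_info takes no time and is no camera call.
- ctrl.close_job(): hands the job in; it is judged then, once.
The state is a dict: "t": time; "qpos": joint angles; "qvel": joint speeds; "joint_torque": joint torques, N m; "ee_pos": TCP position; "orientation": TCP orientation; "ft_force": force on the tool from outside, world axes, zero at the start; "moment": the same for the moment, N m; "width": finger opening in mm; "grasp_force": force on a finger pad.
Only numpy, scipy, OpenCV 4.12 (cv2) and the standard library are available. Lean on these libraries where they do the work, as an engineer would, in place of code of your own. Each camera call takes 0.05 s, during which the arm holds its last target. There are 200 camera calls.

### The job

The sliding cover of the steel die box is held shut by its hidden transport catch; open it so that the snap dies are uncovered. Take the small screwdriver out of the wooden tool block, put its blade down the bushed hole in the closed cover, feel for the sprung leaf of the catch and press it down to free the cover, and drag the cover fully open with the blade still in the hole; then stand the screwdriver back in its own hole in the block, fully home. Press and pull gently: do not drive the leaf hard against its stop, do not force the cover while it is still caught, and leave the thread cone, the pattern weight and the tape roll where they are.

Things in the scene. Friction and masses are not known exactly. Their poses are not given: they have to be found in the camera images.
- die_box: grey painted steel die box, 102 x 180 x 50 mm (x, y, z), fast to the bench; origin at the centre of its underside. The steel cover (4 mm thick, top face 46 mm over the bench) runs in the two dark rails along the box's long sides (rail tops 49.5 mm over the bench) and opens along the box's -y axis, to the robot's right when the box stands square
- box_cover (a joint): how far the cover has slid open along the box's -y axis, m: 0 closed and caught, 0.060 open against its stop. Friction about 1.5 N; while caught it has only 1 mm of play. Once it has moved 10 mm the catch stays trapped below it, and the blade may be eased up without the catch springing back
- release_hole (a point): centre of the mouth of the release hole, in the top of the round dark bush (24 mm across, 6 mm proud of the cover, top 52 mm over the bench); moves with the cover. Vertical round hole, 9 mm diameter, 10 mm long, through bush and cover. Under it, unseen, lies the flat leaf of the catch: 14 to 32 mm below this point, set by hand and different on every box
- catch_cap (a point): top centre of the dark rectangular cap beside the bush, with the catch under it. The leaf moves straight down: starts to give at about 3 N, the catch is free after 4 mm (about 6.5 N), a solid stop comes after 6.5 mm (about 8.5 N); it is bent by more than 20 N. It is 16 mm wide and runs 72 mm along the opening direction from the closed hole, so the blade can slide on it as the cover moves
- screwdriver: the small screwdriver with the fluted handle, 114 mm long, 0.035 to 0.06 kg, standing blade down in the end hole of the tool block; its own y axis runs from the blade to the handle along a line 8.3 mm from its origin (use the two points)
- handle (a point): point on the screwdriver's axis to grip: in the middle of the handle (round, fluted, 16 mm thick, 46 mm long: from 21 mm below this point to 25 mm above it)
- blade_tip (a point): end of the working length of the screwdriver's blade, on its axis, 79 mm from point handle. The blade is a 5 mm round rod, about 50 mm long with a flat end (the drawn tip is 2 mm longer)
- tool_block_hole0 (a point): centre of the mouth of the screwdriver's own hole, in the top face of the wooden tool block (46 x 130 x 52 mm, fast to the bench): 8 mm diameter, 42 mm deep, with a small chamfer; the screwdriver stands with its tip on the bottom of it. The other standing tool in the block, a seam ripper 90 mm away at the other end, stays there
- thread_cone: cone of thread standing near the work, 57 x 71 x 85 mm, loose; origin under its centre; leave it alone
- pattern_weight: flat rectangular pattern weight, 38 x 85 x 27 mm, loose; origin under its centre; leave it alone
- tape_roll: roll of black tape lying flat, 62 mm across, 18 mm high, loose; origin under its centre; leave it alone
Things that resemble listed ones, but are neither listed nor needed, are in the scene too. What is meant by the screwdriver is not black, and is the smaller of those in its own colour.

How it is judged (in metres and radians):
On the way, in this order (a step that is already met when the one before it is completed fails the run):
1. with the cover still closed, the screwdriver's blade is in the release hole, its tip at least 13 mm below the bush's top (z of blade_tip in the frame of release_hole below -0.013 m and horizontal distance between blade_tip and release_hole below 0.006 m and value of joint box_cover below 0.003 m), for 0.1 s.
2. the catch is freed and the cover has been drawn at least 53 mm open with the blade in the hole (value of joint box_cover above 0.053 m and z of blade_tip in the frame of release_hole below 0 m and horizontal distance between blade_tip and release_hole below 0.008 m), for 0.05 s.
At the end, for the whole second after the job is handed in: the cover stands open by at least 53 of its 60 mm, and the screwdriver stands at rest and upright (within 0.15 rad) in its own hole of the block, its tip within 5 mm of the hole's axis and at least 36 mm deep (42 mm is fully home) (value of joint box_cover above 0.053 m and horizontal distance between blade_tip and tool_block_hole0 below 0.005 m and z of blade_tip in the frame of tool_block_hole0 below -0.036 m and angle between screwdriver's own y axis and vertical below 0.15 rad and linear speed of screwdriver below 0.02 m/s); the robot touches nothing.
It fails at once if the screwdriver presses or pulls on any part of the die box with more than 20 N (contact force between screwdriver and die_box above 20 N).
It fails at once if the robot itself bears on the die box with more than 20 N (contact force between the arm and die_box above 20 N).
It fails at once if the thread cone, the pattern weight or the tape roll is shifted by more than 20 mm (distance of any of thread_cone, pattern_weight, tape_roll from where it was at the start of the episode above 0.02 m).
It also fails if it takes over 56 s, if anything falls off the work surface, if the arm or the gripper's body presses on something with over 40 N, if the wrist force passes 120 N, or if a joint passes its speed limit or range.

## Working session

There is one attempt and no reset: what is moved stays moved. The work goes in short steps, Python scripts to look and compute and a tool call to move; the robot and the scene stay as the last step left them, time stands still between calls to the robot, and variables do not carry over. Pictures are saved under pics/ and viewed, at most 10 in all, crops included, and the job is handed in when it is done.

Besides the shell and the picture viewer there is one more tool, called by a JSON object that holds its "api" and its "payload". servo_tool: Moves the arm, as the interface text tells. Its arguments: {"type":"object","properties":{"rows":{"type":"array","items":{"type":"array","items":{"type":"number"}}}},"required":["rows"]}

```bash
mkdir -p pics
cat > h.py <<'E'
import numpy as np, cv2
from workcell import ctrl
def ray(n,u,v):
    c=ctrl.camera_info(n);K=np.array(c["intrinsics"]);R=np.array(c["R"]);t=np.array(c["t"])
    d=np.array([(u-K[0,2])/K[0,0],(v-K[1,2])/K[1,1]]);s=d.copy()
    for _ in range(20): s=d/(1+c["k1"]*(s@s))
    return -R.T@t, R.T@np.array([s[0],s[1],1.])
def onz(n,u,v,z):
    o,d=ray(n,u,v); return o+d*(z-o[2])/d[2]
def dep(n,u,v,D):
    o,d=ray(n,u,v); return o+d*D
def proj(n,X):
    c=ctrl.camera_info(n);K=np.array(c["intrinsics"]);p=np.array(c["R"])@np.array(X,float)+np.array(c["t"])
    s=p[:2]/p[2];s=s*(1+c["k1"]*(s@s));return K[0,0]*s[0]+K[0,2],K[1,1]*s[1]+K[1,2]
E
python3 - <<'E'
from h import *
for n in("scene","top"):
    im,d=ctrl.get_image(n);np.savez(f"pics/{n}0.npz",im=im,d=d);cv2.imwrite(f"pics/{n}0.png",im[:,:,::-1])
    print(n,ctrl.camera_info(n))
print(ctrl.get_obs(),ctrl.grasp_offset)
E
```

```text
scene {'intrinsics': array([[512.03283559,   0.        , 325.41245241],
       [  0.        , 512.03283559, 239.48682984],
       [  0.        ,   0.        ,   1.        ]]), 'k1': -0.056233078412015663, 'R': array([[-0.4226852 , -0.90624962,  0.00698945],
       [-0.62979905,  0.2881823 , -0.72132109],
       [ 0.65168272, -0.3092937 , -0.69256555]]), 't': array([167.4565754 , 406.75318926, 567.46327658])}
top {'intrinsics': array([[546.51221628,   0.        , 319.62081292],
       [  0.        , 546.51221628, 233.58428726],
       [  0.        ,   0.        ,   1.        ]]), 'k1': -0.13527976468645084, 'R': array([[-0.02424869, -0.99964863,  0.01070605],
       [-0.99132237,  0.02265995, -0.12948547],
       [ 0.12919737, -0.013753  , -0.99152352]]), 't': array([-54.32089525, 549.77286502, 855.21245171])}
{'t': 0.1, 'qpos': array([-1.23801494e+00,  4.23757121e-01,  1.63054935e+00, -1.33790517e-05,
        1.08858817e+00, -1.90165390e-02]), 'qvel': array([-0.00163995, -0.00230815, -0.00261697, -0.00012836, -0.00034851,
       -0.00056743]), 'joint_torque': array([ 1.91888489e-04, -5.45617318e+01, -2.74323803e+01,  6.45513064e-02,
        1.88368902e-02, -4.19320054e-05]), 'ee_pos': array([ 215.22590165, -586.27945653,  222.0092171 ]), 'orientation': array([-3.09185064e+00, -5.49542554e-01,  3.37780148e-04]), 'ft_force': array([-0.42097616, -0.28451411,  0.28621977]), 'moment': array([ 0.02526149, -0.00380085,  0.00641592]), 'grasp_force': 0.0, 'width': 87.74586532186868} 18.700000000000003
```

View pics/top0.png

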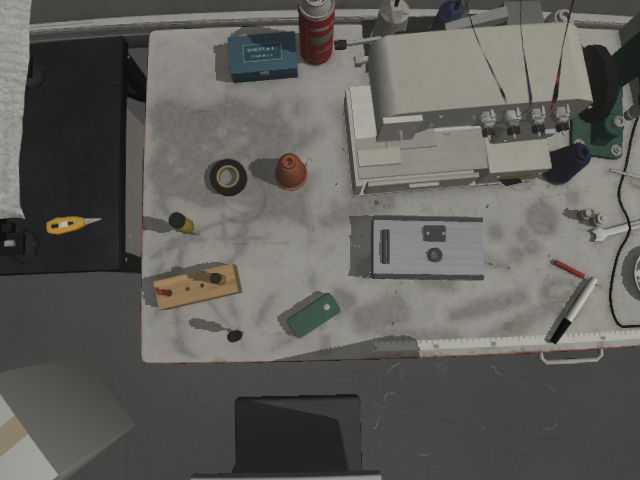

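View pics/scene0.png

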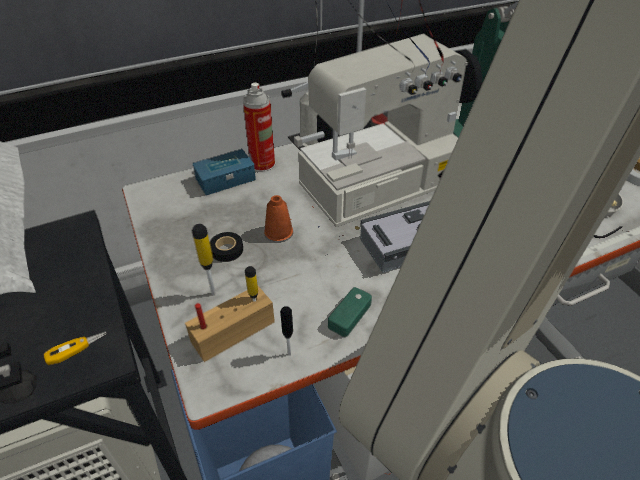

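Candidates for the screwdriver:
- Small yellow/black one in the block: scene (251,282), top (216,279).
- Big yellow one: scene (203,245), top (181,222).
- Black one: scene (287,322), top (235,336).
- Red seam ripper: scene (200,318), top (165,292).

The small yellow one fits: it is not black, it is the smaller of the two yellow ones, and it stands in the end hole of the block. I'll confirm that in one crop.

Run:
```python
from h import *
t=cv2.imread("pics/top0.png");s=cv2.imread("pics/scene0.png")
r=lambda im,x,y,w,h:cv2.resize(im[y:y+h,x:x+w],(400,300),interpolation=cv2.INTER_CUBIC)
cv2.imwrite("pics/crop1.png",np.vstack([np.hstack([r(t,150,250,100,75),r(s,180,230,120,90)]),np.hstack([r(t,365,195,128,96),r(s,225,250,60,45)])]))
T=np.load("pics/top0.npz");S=np.load("pics/scene0.npz")
for n,D,pts in(("top",T,[(216,279),(210,278),(165,292),(190,290),(434,254),(433,233),(400,240),(291,163),(181,222),(227,177)]),("scene",S,[(251,272),(252,290),(230,318),(203,245),(278,205)])):
    for u,v in pts: print(n,u,v,dep(n,u,v,D["d"][v,u]).round(1))
```

```text
top 216 279 [473.6  86.7 124. ]
top 210 278 [475.5  96.4 118.9]
top 165 292 [457.1 173.2  83.2]
top 190 290 [460.5 141.2  52.3]
top 434 254 [ 510.9 -254.9   30.1]
top 433 233 [ 543.1 -250.3   51.1]
top 400 240 [ 533.5 -196.6   47.4]
top 291 163 [658.4 -23.8  71.1]
top 181 222 [553.8 131.1 155.9]
top 227 177 [655.   89.6   0.7]
scene 251 272 [469.8  88.9 122.1]
scene 252 290 [467.8  91.7  84.4]
scene 230 318 [452.9 135.3  55.7]
scene 203 245 [547.6 139.8 129.7]
scene 278 205 [647.  -20.2  78.8]
```

View pics/crop1.png

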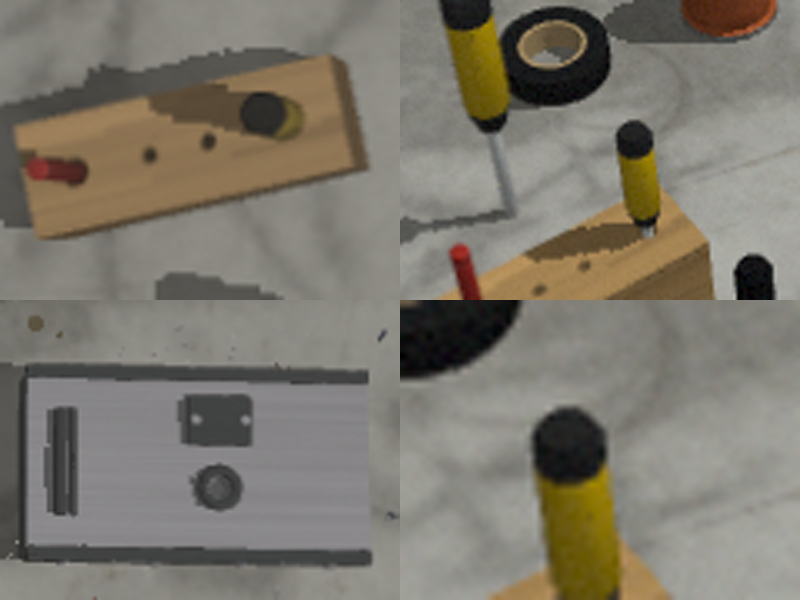

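The crop shows a yellow/black screwdriver in the right end hole of the block. It is clearly smaller than the big yellow one standing on the bench, so it is the one meant. The bush centre is at about top (434.4,254.8), and the pommel is at about top (216,278).

Run:
```python
from h import *
T=np.load("pics/top0.npz");im=T["im"];S=np.load("pics/scene0.npz")
def blob(n,im,box,f,z):
    x0,y0,x1,y1=box;hsv=cv2.cvtColor(im,cv2.COLOR_RGB2HSV)[y0:y1,x0:x1].astype(int)
    m=f(hsv[...,0],hsv[...,1],hsv[...,2]).astype(np.uint8)
    c=max(cv2.findContours(m,cv2.RETR_EXTERNAL,cv2.CHAIN_APPROX_NONE)[0],key=cv2.contourArea)
    (cx,cy),r=cv2.minEnclosingCircle(c);e=cv2.fitEllipse(c);print(n,"ellipse",np.round([e[0][0]+x0,e[0][1]+y0,*e[1]],1),onz(n,e[0][0]+x0,e[0][1]+y0,z).round(1))
dark=lambda h,s,v:v<115
blob("top",im,(422,243,448,268),dark,50)
blob("top",im,(205,268,226,290),lambda h,s,v:v<50,120)
for n,u,v,z in(("top",434.4,254.8,52),("top",216,278.3,122),("scene",250.2,269,122),("scene",254.7,299.6,52),("scene",251.5,285,95)):print(n,u,v,onz(n,u,v,z).round(1))
# block outline from top-height pixels
P=np.array([dep("top",u,v,T["d"][v,u]) for v in range(255,315) for u in range(145,250)])
b=P[abs(P[:,2]-52)<4][:,:2].astype(np.float32);r=cv2.minAreaRect(b);print("block",r,cv2.boxPoints(r).round(1).tolist())
P=np.array([dep("top",u,v,T["d"][v,u]) for v in range(205,290) for u in range(360,495)])
b=P[(P[:,2]>38)&(P[:,2]<60)][:,:2].astype(np.float32);r=cv2.minAreaRect(b);print("box",r)
for u,v in((235,336),):print("black",dep("top",u,v,T["d"][v,u]))
```

```text
top ellipse [434.1 254.6  14.5  16. ] [ 508.2 -250.6   50. ]
top ellipse [215.  277.8   9.3  10. ] [475.6  88.8 120. ]
top 434.4 254.8 [ 507.7 -250.6   52. ]
top 216 278.3 [474.7  87.  122. ]
scene 250.2 269 [476.2  88.  122. ]
scene 254.7 299.6 [474.6  88.   52. ]
scene 251.5 285 [468.7  91.2  95. ]Traceback (most recent call last):
  File "<stdin>", line 13, in <module>
  File "h.py", line 11, in dep
    o,d=ray(n,u,v); return o+d*D
        ~~~^^^^^^^
  File "h.py", line 4, in ray
    c=ctrl.camera_info(n);K=np.array(c["intrinsics"]);R=np.array(c["R"]);t=np.array(c["t"])
ValueError: time passes only in moves, steps and waits
```

{"api": "servo_tool", "payload": {"rows": [[0,0,0.06,0.2,-0.24,0,60],[0,0,0.12,0.4,-0.48,0,60],[0,0,0.18,0.6,-0.72,0,60],[0,0,0.235,0.8,-0.95,0,60],[0,0,0.235,0.8,-0.95,0,60]]}}

```text
t: 0.72
ee_pos: [300.5, -349.7, 222.4]
orientation: [-3.14, -0.005, 0.001]
ft_force: [0.4, 0.1, 0.2]
width: 60.3
grasp_force: 0.0
```

{"api": "servo_tool", "payload": {"rows": [[0,0,0,0.15,-0.3,0,50],[0,0,0,0.3,-0.6,0,50],[0,0,0,0.4,-0.9,0,50],[0,0,0,0.45,-1.0,0,50],[0,0,0,0.45,-1.0,0,50]]}}

```text
t: 1.35
ee_pos: [391.2, -152.6, 222.7]
orientation: [3.141, 0.005, 0.001]
ft_force: [0.6, -0.6, -0.4]
width: 49.9
grasp_force: 0.0
```

{"api": "servo_tool", "payload": {"rows": [[0,0,0,0.12,-0.3,0,50],[0,0,0,0.25,-0.6,0,50],[0,0,0,0.37,-0.9,0,50],[0,0,0,0.42,-1.0,0,50],[0,0,0,0.42,-1.0,0,50]]}}

```text
t: 1.98
ee_pos: [475.6, 46.6, 222.5]
orientation: [3.141, 0.002, 0.0]
ft_force: [0.3, -0.5, 0.3]
width: 50.0
grasp_force: 0.0
```

{"api": "servo_tool", "payload": {"rows": [[0,0,0,0,-0.12,0,50],[0,0,0,0,-0.207,0.1,50],[0,0,0,0,-0.207,0.3,50],[0,0,0,0,-0.207,0.5,50],[0,0,0,0,-0.207,0.65,50],[0,0,0,0,-0.207,0.74,50],[0,0,0,0,-0.207,0.76,50],[0,0,0,0,-0.207,0.76,50]]}}

```text
t: 2.98
ee_pos: [474.6, 86.9, 70.9]
orientation: [3.141, -0.003, -0.0]
ft_force: [0.1, 0.5, 0.2]
width: 49.7
grasp_force: 0.0
```

```bash
sed -i 's/^def ray/_C={n:ctrl.camera_info(n) for n in("scene","top")}\ndef ray/; s/c=ctrl.camera_info(n)/c=_C[n]/' h.py
python3 - <<'E'
from h import *
o=[]
for n in("scene","top"):
    im,d=ctrl.get_image(n);np.savez(f"pics/{n}1.npz",im=im,d=d);u,v=map(int,proj(n,(475,88,95)));print(n,u,v)
    o.append(cv2.resize(im[v-45:v+45,u-60:u+60,::-1],(400,300),interpolation=cv2.INTER_CUBIC))
cv2.imwrite("pics/grip.png",np.hstack(o));print(ctrl.get_obs()["ee_pos"])
E
```

```text
scene 252 281
top 218 278
[475.06774147  87.52491325  71.46205888]
```

View pics/grip.png

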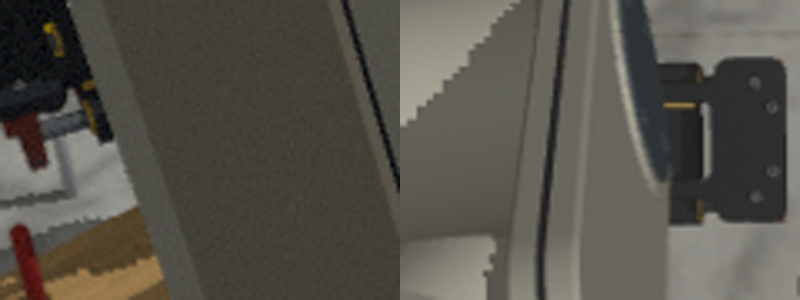

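Both views show the arm hiding the handle. The wrist force is zero, so nothing is touching, and I'll close the fingers.

{"api": "servo_tool", "payload": {"rows": [[0,0,0,0,0,0,5],[0,0,0,0,0,0,5],[0,0,0,0,0,0,5],[0,0,0,0,0,0,5],[0,0,0,0,0,0,5],[0,0,0,0,0,0,5],[0,0,0,0,0,0,5],[0,0,0,0,0,0,5]]}}

```text
t: 4.08
ee_pos: [474.5, 88.1, 70.7]
orientation: [-3.142, 0.001, -0.0]
ft_force: [0.3, 0.8, 2.5]
width: 16.0
grasp_force: 30.0
```

{"api": "servo_tool", "payload": {"rows": [[0,0,0,0,0,-0.05,5],[0,0,0,0,0,-0.12,5],[0,0,0,0,0,-0.22,5],[0,0,0,0,0,-0.35,5],[0,0,0,0,0,-0.45,5],[0,0,0,0,0,-0.5,5],[0,0,0,0,0,-0.5,5]]}}

```text
t: 4.95
ee_pos: [474.8, 88.1, 171.6]
orientation: [-3.141, 0.001, -0.003]
ft_force: [0.4, 0.2, -1.1]
width: 16.0
grasp_force: 30.0
```

{"api": "servo_tool", "payload": {"rows": [[0,0,0,0.02,0.2,0,5],[0,0,0,0.06,0.5,0,5],[0,0,0,0.1,0.75,0,5],[0,0,0,0.13,0.95,0,5],[0,0,0,0.16,1.0,0,5],[0,0,0,0.16,1.0,0,5]]}}

```text
t: 5.7
ee_pos: [506.2, -111.9, 170.0]
orientation: [-3.141, 0.003, 0.002]
ft_force: [0.1, -0.1, -1.1]
width: 15.7
grasp_force: 30.0
```

{"api": "servo_tool", "payload": {"rows": [[0,0,0,0,0.2,0,5],[0,0,0,0,0.4,0,5],[0,0,0,0,0.55,0,5],[0,0,0,0,0.65,0.05,5],[0,0,0,0,0.69,0.1,5],[0,0,0,0,0.69,0.15,5],[0,0,0,0,0.69,0.15,5],[0,0,0,0,0.69,0.15,5]]}}

```text
t: 6.7
ee_pos: [506.3, -249.2, 140.6]
orientation: [-3.141, -0.0, 0.0]
ft_force: [-0.8, 0.1, 1.1]
width: 15.7
grasp_force: 30.0
```

Run:
```python
from h import *
ob=ctrl.get_obs();p=ob["ee_pos"];print(p,ob["orientation"],ob["ft_force"],ob["width"])
o=[]
for n in("scene","top"):
    im,d=ctrl.get_image(n);np.savez(f"pics/{n}2.npz",im=im,d=d)
    g=[proj(n,p+[0,0,18.7-79]),proj(n,(508,-250.5,52))];print(n,np.round(g,1))
    u,v=map(int,g[1]);print("origin",u-50,v-45)
    o.append(cv2.resize(im[v-45:v+30,u-50:u+50,::-1],(400,300),interpolation=cv2.INTER_CUBIC))
cv2.imwrite("pics/over.png",np.hstack(o))
```

```text
[ 506.26328006 -249.23649567  140.6206341 ] [-3.14134077e+00 -1.23677674e-04  4.17520495e-04] [-0.84575176  0.06559141  1.14717369] 15.702481354496783
scene [[425.4 216.2]
 [423.3 227. ]]
origin 373 182
top [[437.5 254.1]
 [434.3 254.6]]
origin 384 209
```

View pics/over.png

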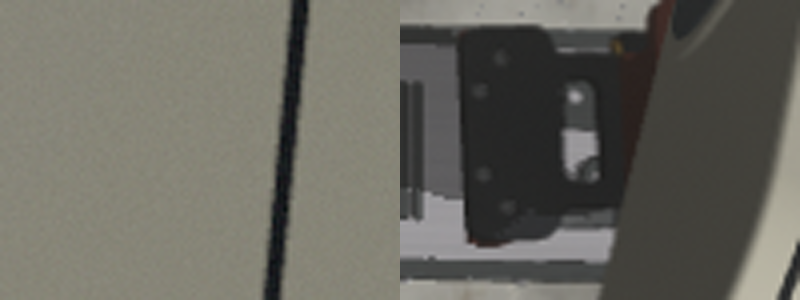

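The top view shows the gripper over the bush and the scene view is blocked by the arm. A picture can't settle the fit, so I'll descend in small steps and watch the force.

{"api": "servo_tool", "payload": {"rows": [[0,0,0,0.007,0.0065,0.03,5],[0,0,0,0.007,0.0065,0.08,5],[0,0,0,0.007,0.0065,0.115,5],[0,0,0,0.007,0.0065,0.13,5],[0,0,0,0.007,0.0065,0.135,5],[0,0,0,0.007,0.0065,0.14,5],[0,0,0,0.007,0.0065,0.144,5],[0,0,0,0.007,0.0065,0.144,5]]}}

```text
t: 7.8
ee_pos: [507.6, -251.3, 112.0]
orientation: [3.142, -0.001, 0.0]
ft_force: [-0.3, 0.6, -1.0]
width: 16.1
grasp_force: 30.0
```

{"api": "servo_tool", "payload": {"rows": [[0,0,0,0,0,0.004,5],[0,0,0,0,0,0.006,5],[0,0,0,0,0,0.006,5]]}}

```text
t: 8.18
ee_pos: [507.6, -251.2, 110.7]
orientation: [-3.142, 0.001, 0.0]
ft_force: [0.5, 1.1, -0.6]
width: 15.8
grasp_force: 30.0
```

{"api": "servo_tool", "payload": {"rows": [[0,0,0,0,0,0.003,5],[0,0,0,0,0,0.006,5],[0,0,0,0,0,0.006,5]]}}

```text
t: 8.55
ee_pos: [507.5, -251.2, 109.4]
orientation: [-3.142, 0.001, 0.0]
ft_force: [-0.0, 0.4, -0.7]
width: 15.3
grasp_force: 30.0
```

{"api": "servo_tool", "payload": {"rows": [[0,0,0,0,0,0.007,5],[0,0,0,0,0,0.014,5],[0,0,0,0,0,0.021,5],[0,0,0,0,0,0.028,5],[0,0,0,0,0,0.035,5],[0,0,0,0,0,0.04,5],[0,0,0,0,0,0.04,5]]}}

```text
t: 9.43
ee_pos: [507.6, -251.2, 101.4]
orientation: [-3.142, 0.001, 0.0]
ft_force: [-0.4, 0.5, -0.8]
width: 16.1
grasp_force: 30.0
```

{"api": "servo_tool", "payload": {"rows": [[0,0,0,0,0,0.006,5],[0,0,0,0,0,0.012,5],[0,0,0,0,0,0.018,5],[0,0,0,0,0,0.022,5],[0,0,0,0,0,0.022,5]]}}

```text
t: 10.05
ee_pos: [507.5, -251.2, 97.0]
orientation: [-3.142, 0.001, 0.0]
ft_force: [-0.6, -0.1, -0.6]
width: 15.7
grasp_force: 30.0
```

{"api": "servo_tool", "payload": {"rows": [[0,0,0,0,0,0.005,5],[0,0,0,0,0,0.01,5],[0,0,0,0,0,0.01,5]]}}

```text
t: 10.42
ee_pos: [507.5, -251.2, 95.0]
orientation: [-3.141, 0.001, 0.0]
ft_force: [0.1, 0.4, -0.8]
width: 15.7
grasp_force: 30.0
```

{"api": "servo_tool", "payload": {"rows": [[0,0,0,0,0,0.005,5],[0,0,0,0,0,0.01,5],[0,0,0,0,0,0.01,5]]}}

```text
t: 10.8
ee_pos: [507.6, -251.2, 93.0]
orientation: [-3.142, 0.001, 0.0]
ft_force: [0.4, -0.3, -0.3]
width: 15.9
grasp_force: 30.0
```

{"api": "servo_tool", "payload": {"rows": [[0,0,0,0,0,0.005,5],[0,0,0,0,0,0.01,5],[0,0,0,0,0,0.01,5]]}}

```text
t: 11.18
ee_pos: [507.5, -251.2, 91.0]
orientation: [-3.141, 0.001, 0.0]
ft_force: [-0.3, 0.8, -1.3]
width: 15.9
grasp_force: 30.0
```

Tip at about 30 mm with no contact yet.

{"api": "servo_tool", "payload": {"rows": [[0,0,0,0,0,0.005,5],[0,0,0,0,0,0.01,5],[0,0,0,0,0,0.01,5]]}}

```text
t: 11.55
ee_pos: [507.7, -251.3, 89.2]
orientation: [3.142, -0.001, 0.0]
ft_force: [-0.3, 0.2, 0.5]
width: 15.6
grasp_force: 30.0
```

{"api": "servo_tool", "payload": {"rows": [[0,0,0,0,0,0.005,5],[0,0,0,0,0,0.01,5],[0,0,0,0,0,0.01,5]]}}

```text
t: 11.92
ee_pos: [507.7, -251.3, 87.2]
orientation: [3.142, -0.001, 0.0]
ft_force: [-0.8, 0.4, 3.3]
width: 15.7
grasp_force: 30.0
```

{"api": "servo_tool", "payload": {"rows": [[0,0,0,0,0,0.004,5],[0,0,0,0,0,0.008,5],[0,0,0,0,0,0.012,5],[0,0,0,0,0,0.015,5],[0,0,0,0,0,0.015,5],[0,0,0,0,0,0.015,5]]}}

```text
t: 12.68
ee_pos: [507.8, -251.4, 84.3]
orientation: [3.141, -0.001, 0.001]
ft_force: [-0.7, 0.4, 5.4]
width: 15.6
grasp_force: 30.0
```

{"api": "servo_tool", "payload": {"rows": [[0,0,0,0,0,0.004,5],[0,0,0,0,0,0.007,5],[0,0,0,0,0,0.007,5],[0,0,0,0,0,0.007,5],[0,0,0,0,0,0.007,5]]}}

```text
t: 13.3
ee_pos: [507.8, -251.3, 82.9]
orientation: [3.141, -0.001, 0.001]
ft_force: [-1.0, 0.3, 7.1]
width: 15.9
grasp_force: 30.0
```

Run:
```python
from h import *
r=[]
for i in range(4): ctrl.get_image("top"); o=ctrl.get_obs(); r.append(np.r_[o["ee_pos"],o["ft_force"]])
print(np.mean(r,0).round(2),np.std(r,0).round(2))
```

```text
[ 5.0778e+02 -2.5134e+02  8.2950e+01 -9.2000e-01  3.1000e-01  6.5600e+00] [0.01 0.   0.   0.4  0.23 0.42]
```

{"api": "servo_tool", "payload": {"rows": [[0,0,0,0,0.004,0,5],[0,0,0,0,0.008,0,5],[0,0,0,0,0.012,0,5],[0,0,0,0,0.016,0,5],[0,0,0,0,0.02,0,5],[0,0,0,0,0.02,0,5]]}}

```text
t: 14.25
ee_pos: [507.6, -254.3, 82.7]
orientation: [-3.14, 0.002, 0.0]
ft_force: [0.1, 4.3, 6.8]
width: 15.9
grasp_force: 30.0
```

{"api": "servo_tool", "payload": {"rows": [[0,0,0,0,0.004,0,5],[0,0,0,0,0.01,0,5],[0,0,0,0,0.015,0,5],[0,0,0,0,0.015,0,5]]}}

```text
t: 14.75
ee_pos: [507.5, -257.2, 82.7]
orientation: [-3.14, 0.002, 0.001]
ft_force: [0.6, 5.4, 6.9]
width: 15.7
grasp_force: 30.0
```

{"api": "servo_tool", "payload": {"rows": [[0,0,0,0,0.006,0,5],[0,0,0,0,0.012,0,5],[0,0,0,0,0.018,0,5],[0,0,0,0,0.024,0,5],[0,0,0,0,0.024,0,5]]}}

```text
t: 15.38
ee_pos: [507.4, -261.9, 82.7]
orientation: [-3.14, 0.002, 0.001]
ft_force: [-0.9, 5.2, 7.0]
width: 16.0
grasp_force: 30.0
```

{"api": "servo_tool", "payload": {"rows": [[0,0,0,0,0.01,0,5],[0,0,0,0,0.03,0,5],[0,0,0,0,0.055,0,5],[0,0,0,0,0.08,0,5],[0,0,0,0,0.105,0,5],[0,0,0,0,0.13,0,5],[0,0,0,0,0.155,0,5],[0,0,0,0,0.175,0,5],[0,0,0,0,0.185,0,5],[0,0,0,0,0.185,0,5]]}}

```text
t: 16.62
ee_pos: [506.6, -298.7, 82.4]
orientation: [-3.139, 0.002, 0.003]
ft_force: [-1.7, 5.1, 8.1]
width: 15.8
grasp_force: 30.0
```

{"api": "servo_tool", "payload": {"rows": [[0,0,0,0,0.005,-0.004,5],[0,0,0,0,0.012,-0.008,5],[0,0,0,0,0.02,-0.01,5],[0,0,0,0,0.03,-0.01,5],[0,0,0,0,0.04,-0.01,5],[0,0,0,0,0.045,-0.01,5],[0,0,0,0,0.045,-0.01,5]]}}

```text
t: 17.5
ee_pos: [506.5, -307.7, 84.1]
orientation: [-3.139, 0.002, 0.004]
ft_force: [-1.5, 5.7, 4.7]
width: 15.9
grasp_force: 30.0
```

{"api": "servo_tool", "payload": {"rows": [[0,0,0,0,0.004,0,5],[0,0,0,0,0.008,0,5],[0,0,0,0,0.008,0,5]]}}

```text
t: 17.88
ee_pos: [506.5, -309.3, 84.1]
orientation: [-3.139, 0.002, 0.004]
ft_force: [-1.9, 5.2, 4.9]
width: 15.9
grasp_force: 30.0
```

{"api": "servo_tool", "payload": {"rows": [[0,0,0,0,0.004,0,5],[0,0,0,0,0.006,0,5],[0,0,0,0,0.006,0,5]]}}

```text
t: 18.25
ee_pos: [506.5, -310.5, 84.1]
orientation: [-3.139, 0.002, 0.004]
ft_force: [-1.9, 5.9, 5.5]
width: 16.2
grasp_force: 30.0
```

{"api": "servo_tool", "payload": {"rows": [[0,0,0,0,0.003,0,5],[0,0,0,0,0.006,0,5],[0,0,0,0,0.006,0,5]]}}

```text
t: 18.62
ee_pos: [506.4, -311.6, 84.1]
orientation: [-3.139, 0.002, 0.004]
ft_force: [-2.0, 4.7, 4.9]
width: 16.0
grasp_force: 30.0
```

{"api": "servo_tool", "payload": {"rows": [[0,0,0,-0.003,-0.005,0,5],[0,0,0,-0.004,-0.01,-0.005,5],[0,0,0,-0.004,-0.011,-0.02,5],[0,0,0,-0.004,-0.011,-0.04,5]]}}

```text
t: 19.12
ee_pos: [506.5, -310.9, 92.6]
orientation: [-3.141, 0.001, 0.001]
ft_force: [-1.2, 1.2, -0.9]
width: 15.3
grasp_force: 30.0
```

{"api": "servo_tool", "payload": {"rows": [[0,0,0,0,0,-0.03,5],[0,0,0,0,0,-0.07,5],[0,0,0,0,0,-0.13,5],[0,0,0,0,0,-0.22,5],[0,0,0,0,0,-0.34,5],[0,0,0,0,0,-0.4,5],[0,0,0,0,0,-0.4,5]]}}

```text
t: 20.0
ee_pos: [507.4, -311.3, 174.1]
orientation: [3.14, -0.001, 0.004]
ft_force: [0.2, -0.3, -0.3]
width: 16.0
grasp_force: 30.0
```

{"api": "servo_tool", "payload": {"rows": [[0,0,0,-0.02,-0.2,0,5],[0,0,0,-0.05,-0.5,0,5],[0,0,0,-0.08,-0.8,0,5],[0,0,0,-0.1,-1.0,0,5]]}}

```text
t: 20.5
ee_pos: [485.6, -108.5, 171.9]
orientation: [-3.141, -0.0, 0.003]
ft_force: [1.1, -0.6, -0.7]
width: 15.9
grasp_force: 30.0
```

{"api": "servo_tool", "payload": {"rows": [[0,0,0,-0.02,-0.3,0,5],[0,0,0,-0.05,-0.6,0,5],[0,0,0,-0.06,-0.85,0,5],[0,0,0,-0.063,-1.0,0,5]]}}

```text
t: 21.0
ee_pos: [473.5, 91.3, 172.1]
orientation: [3.142, 0.002, -0.002]
ft_force: [0.1, -0.0, -0.9]
width: 16.0
grasp_force: 30.0
```

{"api": "servo_tool", "payload": {"rows": [[0,0,0,-0.1,-0.3,0,5],[0,0,0,-0.2,-0.55,0,5],[0,0,0,-0.2,-0.75,0,5],[0,0,0,-0.2,-0.8,0,5],[0,0,0,-0.2,-0.8,0,5]]}}

```text
t: 21.62
ee_pos: [434.2, 248.9, 172.1]
orientation: [3.141, 0.001, -0.002]
ft_force: [-0.9, 0.2, 0.7]
width: 15.6
grasp_force: 30.0
```

Run:
```python
from h import *
ob=ctrl.get_obs();p=ob["ee_pos"];print(p,ob["orientation"],ob["ft_force"],ob["width"])
o=[]
for n in("scene","top"):
    im,d=ctrl.get_image(n);np.savez(f"pics/{n}3.npz",im=im,d=d);cv2.imwrite(f"pics/{n}3.png",im[:,:,::-1])
    print(n,[np.round(proj(n,p+[0,0,z]),1) for z in(18.7-79,0,18.7)])
    o.append(im[:,:,::-1])
u,v=map(int,proj("scene",p+[0,0,-20]))
a=cv2.resize(o[0][max(v-45,0):max(v-45,0)+90,max(u-60,0):max(u-60,0)+120],(400,300),interpolation=cv2.INTER_CUBIC)
b=cv2.resize(o[1][195:291,365:493],(400,300));print(u,v)
cv2.imwrite("pics/chk.png",np.vstack([np.hstack([a,b]),np.hstack([cv2.resize(x,(400,300)) for x in o])]))
```

```text
[434.18266346 248.94328655 172.11563334] [ 3.14077157e+00  6.77609455e-04 -1.53313641e-03] [-0.94667758  0.21064055  0.67288929] 15.590675887211338
scene [array([149.7, 330.2]), array([138.8, 302.3]), array([135.1, 292.9])]
top [array([110.3, 307.6]), array([ 94.6, 307.7]), array([ 89.3, 307.7])]
142 311
```

View pics/chk.png

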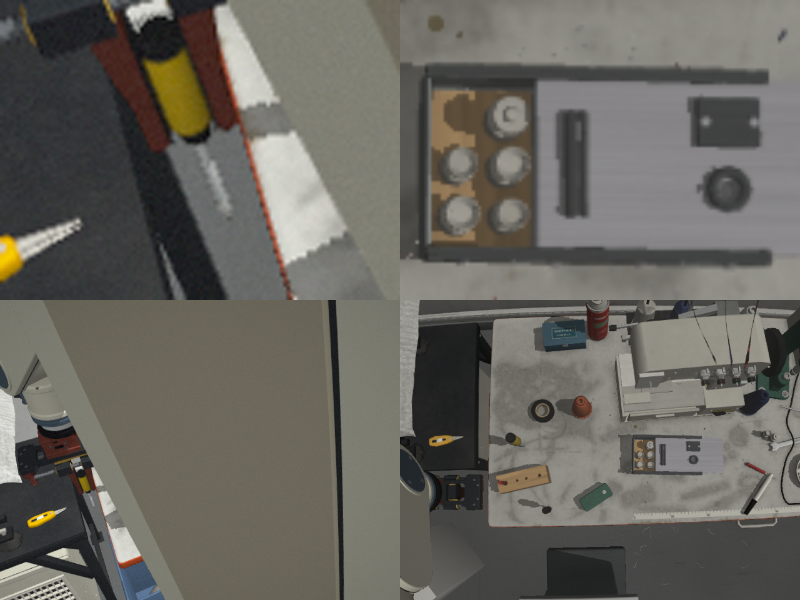

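Chk picture: the cover is open, with the bush moved about 35 px (about 57 mm) and five snap dies visible. The blade tip is at scene (150.4,331.1) against (149.7,330.2) predicted, so the grip has not slipped or tilted. The block hole is now clear, so I'll measure it from the stored top picture.

Run:
```python
from h import *
T=np.load("pics/top3.npz");g=cv2.cvtColor(T["im"],cv2.COLOR_RGB2GRAY)
print(np.round(proj("top",(474.8,88.1,52)),1))
sub=g[262:312,150:245];m=(sub<85).astype(np.uint8)
k,l,s,c=cv2.connectedComponentsWithStats(m)
for i in range(1,k):
    if 4<s[i,4]<200:
        w=(85-sub.astype(float))*(l==i);ys,xs=np.mgrid[:50,:95];u,v=(w*xs).sum()/w.sum()+150,(w*ys).sum()/w.sum()+262
        print(s[i].tolist(),round(u,1),round(v,1),onz("top",u,v,52).round(1))
```

```text
[223.1 280.4]
[67, 1, 9, 2, 13] 222.3 263.6 [501.5  89.2  52. ]
[12, 3, 80, 45, 162] 210.9 293.1 [455.  107.8  52. ]
[71, 16, 5, 5, 20] 222.8 280.0 [475.3  88.5  52. ]
[50, 21, 4, 4, 12] 201.8 284.9 [468.3 122.3  52. ]
[36, 25, 3, 4, 9] 187.1 288.4 [463.2 146.   52. ]
```

{"api": "servo_tool", "payload": {"rows": [[0,0,0,0.05,0.2,0,5],[0,0,0,0.12,0.5,0,5],[0,0,0,0.18,0.7,0,5],[0,0,0,0.203,0.79,0.05,5],[0,0,0,0.203,0.803,0.15,5],[0,0,0,0.203,0.803,0.2,5],[0,0,0,0.203,0.803,0.23,5],[0,0,0,0.203,0.803,0.23,5],[0,0,0,0.203,0.803,0.23,5]]}}

```text
t: 22.85
ee_pos: [475.3, 88.8, 127.1]
orientation: [-3.141, 0.0, -0.001]
ft_force: [0.7, 0.0, -0.7]
width: 16.1
grasp_force: 30.0
```

{"api": "servo_tool", "payload": {"rows": [[0,0,0,-0.0015,0.002,0.02,5],[0,0,0,-0.0015,0.002,0.045,5],[0,0,0,-0.0015,0.002,0.06,5],[0,0,0,-0.0015,0.002,0.068,5],[0,0,0,-0.0015,0.002,0.075,5],[0,0,0,-0.0015,0.002,0.08,5],[0,0,0,-0.0015,0.002,0.08,5]]}}

```text
t: 23.72
ee_pos: [474.7, 88.2, 110.6]
orientation: [-3.142, 0.001, 0.0]
ft_force: [0.3, -0.2, -0.6]
width: 15.4
grasp_force: 30.0
```

{"api": "servo_tool", "payload": {"rows": [[0,0,0,0,0,0.01,5],[0,0,0,0,0,0.025,5],[0,0,0,0,0,0.045,5],[0,0,0,0,0,0.065,5],[0,0,0,0,0,0.085,5],[0,0,0,0,0,0.105,5],[0,0,0,0,0,0.125,5],[0,0,0,0,0,0.145,5],[0,0,0,0,0,0.16,5],[0,0,0,0,0,0.16,5]]}}

```text
t: 24.98
ee_pos: [474.6, 88.2, 78.4]
orientation: [3.142, -0.001, -0.001]
ft_force: [0.0, 0.4, -0.1]
width: 15.7
grasp_force: 30.0
```

{"api": "servo_tool", "payload": {"rows": [[0,0,0,0,0,0.01,5],[0,0,0,0,0,0.02,5],[0,0,0,0,0,0.03,5],[0,0,0,0,0,0.035,5],[0,0,0,0,0,0.036,5],[0,0,0,0,0,0.036,5]]}}

```text
t: 25.72
ee_pos: [474.7, 88.2, 71.5]
orientation: [-3.142, 0.001, 0.0]
ft_force: [-0.4, 0.4, -0.6]
width: 15.9
grasp_force: 30.0
```

{"api": "servo_tool", "payload": {"rows": [[0,0,0,0,0,0.002,5],[0,0,0,0,0,0.002,20],[0,0,0,0,0,0.002,35],[0,0,0,0,0,0.002,50],[0,0,0,0,0,0.002,50],[0,0,0,0,0,0.002,50],[0,0,0,0,0,0.002,50]]}}

```text
t: 26.6
ee_pos: [474.7, 88.2, 71.1]
orientation: [-3.142, 0.001, -0.0]
ft_force: [0.2, -0.7, 0.4]
width: 49.7
grasp_force: 0.0
```

{"api": "servo_tool", "payload": {"rows": [[0,0,0,0,0,-0.05,50],[0,0,0,0,0,-0.15,50],[0,0,0,0,0,-0.35,50],[0,0,0,0,0,-0.55,50],[0,0,0,0,0,-0.7,50],[0,0,0,0,0,-0.75,50]]}}

```text
t: 27.35
ee_pos: [475.7, 88.3, 223.4]
orientation: [-3.141, 0.001, -0.006]
ft_force: [0.0, -0.4, -0.9]
width: 50.2
grasp_force: 0.0
```

{"api": "servo_tool", "payload": {"rows": [[0,0,0,-0.1,0.3,0,50],[0,0,0,-0.2,0.6,0,50],[0,0,0,-0.25,0.9,0,50],[0,0,0,-0.3,1.0,0,50],[0,0,0,-0.3,1.0,0,50]]}}

```text
t: 27.98
ee_pos: [413.5, -112.7, 220.5]
orientation: [-3.141, 0.006, 0.002]
ft_force: [0.7, 0.3, -0.3]
width: 50.3
grasp_force: 0.0
```

Run:
```python
from h import *
print(ctrl.get_obs()["ee_pos"]);o=[]
for n,b in(("scene",(180,230,120,90)),("top",(150,240,100,75))):
    im,d=ctrl.get_image(n);x,y,w,h=b;o.append(cv2.resize(im[y:y+h,x:x+w,::-1],(400,300),interpolation=cv2.INTER_CUBIC))
    if n=="top":print([dep(n,u,v,d[v,u]).round(1) for u,v in((216,279),(215,277))]); o.append(cv2.resize(im[:,:,::-1],(400,300)))
cv2.imwrite("pics/end.png",np.hstack(o[:2]))
cv2.imwrite("pics/end.png",np.vstack([np.hstack(o[:2]),np.hstack([o[2],o[2]*0])]))
```

```text
[ 413.5158895  -112.71764613  220.45609091]
[array([473.6,  86.9, 122.8]), array([476.7,  88.6, 121.3])]
```

View pics/end.png

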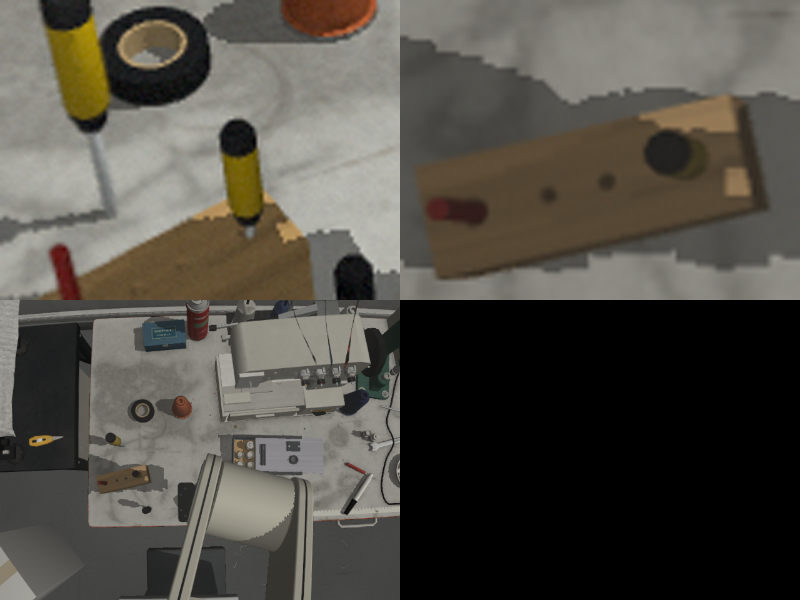

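The end picture shows the screwdriver upright and home in its hole: its pommel top is at 122 mm, the same as at the start. The cover is open, the other things are where they were, and the arm is clear. I'll hand the job in.

```bash
python3 -c "
from workcell import ctrl
print(ctrl.close_job())"
```

```text
the job is handed in; nothing more can be done
None
```

The job is handed in (no verdict returned): the catch was freed and the cover drawn about 57 mm open with the blade in the hole, and the screwdriver stands fully home in its own hole with the cone, weight and roll not moved, all at about 28 of the 56 s allowed.

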